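# Set out the condiment tins on the food boat

## Task

Open the stall for the day: take the stack of lidded condiment tins apart and put each of the four tins, the one standing by itself included, into the wooden tray that matches its shape and size, flat on the tray's floor inside the rim. Keep the tins upright all the time, for they are full, and leave the sauce bottle and the pickle jar where they stand.

Things in the scene. Friction and masses are not known exactly. Their poses are not given: they have to be found in the camera images.
- wide_round_tin: Wide round condiment tin, diameter 66, height 40 mm, about 260 g. Loose. Steel, with a flat lid that stays on (dark edge, bright middle, flush); nothing in it moves. Origin: centre of the underside; z up to the lid. At the start it stands on the worktop: either alone or as the bottom of the stack.
- square_tin: Square condiment tin, 60 x 60, height 40 mm, about 260 g; x and y axes square to its sides. Loose. Steel, with a flat lid that stays on (dark edge, bright middle, flush); nothing in it moves. Origin: centre of the underside; z up to the lid. At the start it stands on the worktop: the bottom of the stack if the wide round tin stands alone, else alone.
- oblong_tin: Oblong condiment tin, 56 (along its x) x 34 (along its y), height 34 mm, about 140 g. Loose. Steel, with a flat lid that stays on (dark edge, bright middle, flush); nothing in it moves. Origin: centre of the underside; z up to the lid. At the start it is the middle of the stack, lying on the lid of the bottom tin.
- small_round_tin: Small round condiment tin, diameter 32, height 32 mm, about 70 g. Loose. Steel, with a flat lid that stays on (dark edge, bright middle, flush); nothing in it moves. Origin: centre of the underside; z up to the lid. At the start it is the top of the stack, on the lid of the oblong tin.
- wide_round_seat: Shallow round tray for the wide round tin, inside diameter 82 mm (8 mm play all round). Fixed to the top. Wooden: dark floor, light rim. Origin: centre of the underside, on the worktop; the floor that the tin stands on is 2 mm above it, the rim's top 7 mm above it, the rim 4 mm thick.
- square_seat: Shallow square tray for the square tin, inside 76 x 76 mm (8 mm play on each side), sides along its x and y axes; turned up to 0.5 rad from the world's axes. Fixed to the top. Wooden: dark floor, light rim. Origin: centre of the underside, on the worktop; the floor that the tin stands on is 2 mm above it, the rim's top 7 mm above it, the rim 4 mm thick.
- oblong_seat: Shallow oblong tray for the oblong tin, inside 72 (along its x) x 50 mm (along its y) (8 mm play on each side), so the tin must be turned to its long side; turned up to 0.5 rad from the world's axes. Fixed to the top. Wooden: dark floor, light rim. Origin: centre of the underside, on the worktop; the floor that the tin stands on is 2 mm above it, the rim's top 7 mm above it, the rim 4 mm thick.
- small_round_seat: Shallow round tray for the small round tin, inside diameter 48 mm (8 mm play all round). Fixed to the top. Wooden: dark floor, light rim. Origin: centre of the underside, on the worktop; the floor that the tin stands on is 2 mm above it, the rim's top 7 mm above it, the rim 4 mm thick.
- sauce_bottle: Bystander: amber glass sauce bottle with a white cap, diameter 58, height 170 mm, loose, standing. Origin: centre of its underside. Not to be disturbed.
- pickle_jar: Bystander: green glass pickle jar with a brass lid, diameter 56, height 65 mm, loose, standing between the two groups of tins. Origin: centre of its underside. Not to be disturbed.
Mind the look-alikes: they are no part of the job. What is shaped like the small_round_tin but red is not meant.

How it is judged:
By the outcome, as a careful person would: the job done as asked, in the order asked, and still so for the second after the job is handed in, with the robot touching nothing.
It also fails if it takes over 102 s, if anything falls off the work surface, if the arm or the gripper's body presses on something with over 40 N, if the wrist force passes 120 N, or if a joint passes its speed limit or range.

## Robot

A 6-joint arm with a two-finger parallel gripper is mounted at the origin on the work surface. World frame = base frame: x ahead of the robot, y to its left, z up, the work surface at z = 0. Lengths are in m, angles in rad, forces in N, time in s.
With the tool pointing down it reaches from about 0.35 to 0.85 m from the base axis. Payload 8.1 kg.
Tool frame: the origin (TCP) lies at the very end of the fingers, on their centre line; the grasp point (between the pads) lies 19 mm behind it (grasp_offset is the distance from the TCP to the grasp point, in m); z points along the fingers, y is the direction in which the jaws open and shut (so a half turn about z gives the same grasp; the last joint's range is limited). The gripper opens to 93 mm and grips with 3 to 60 N. Pads are 15 mm wide; open, the fingers measure 128 mm over their backs; the gripper's body (75 mm by 188 mm) begins 65 mm behind the grasp point.
Start: joints at [1.091, 0.13, 1.488, -0, 1.523, -0.085], TCP at [0.231, 0.554, 0.219] pointing down, gripper open.
Joint ranges: [-2.96, 2.96], [-0.89, 2.26], [0.02, 2.5], [-1.34, 4.48], [0, 2.73], [-2.66, 2.66]. Speed limits (rad/s): [2.39, 2.39, 2.79, 3.14, 3.14, 3.14].

## Interface

Orientations are given as a rotation vector (axis times angle).
In Python, from plant import read_state, read_camera, close_job, search_frame, masks_of, grasp_offset gives the robot as it stands.
- The arm moves only by the tool drive_tool, never from a script. Its argument "plan" is a list of rows, each an object with "claw": the closure, from 0 (fully open) to 1 (shut); "linear": the shift along the tool's x, y, z in cm, a list of three; "angular": the turn, a rotation vector about the tool's x, y, z in degrees, a list of three. In form: [{"claw": claw, "linear": [tx, ty, tz], "angular": [ax, ay, az]}, ...]. A call has 1 to 12 rows; each row shifts and turns the commanded pose from where the row before left it, along the tool's axes as they then stand; what a row does not reach is not made up. A row lasts 1/8 s, in which the tool goes at most 62.5 mm and 10.7 degrees, less where a joint would pass 70% of its speed; a pose out of reach is approached as far as the arm can. A call is refused whole if a number of a shift passes 6.25 or a number of a turn 10.7, either way. A call with a gripper value outside its range is refused whole. The fingers move at their own pace and stop on an object; "newtons" is the grip in N (left out, the last holds). Time passes only in rows, so rows that do not move let the fingers close. It gives the time, the measured TCP pose, the force and the opening at its end, in the units of the state.
- read_state(): the state, without advancing time (a new reading comes with each control period).
- read_camera(name): name is "side" or "top" or "wrist"; returns a dict with "pixels" (420x560x3 uint8, red, green, blue), "K" (3x3 intrinsics, pixels), "xyz" and "attitude" of the camera in the world. Camera axes: x right, y up, looking along -z (the intrinsics and any distortion apply to the point x, -y, -z); pixel columns grow to the right and rows downward; lengths in m; the calibration is good to about 2 mm. The wrist camera is an equidistant fisheye: a pixel r from the principal point sees the ray r / f radians off the axis. A picture is of the moment at which its call begins. There is no depth.
- close_job(): hands the job in, once; it reports no verdict.
Trained networks look in a picture, given as the dict that the camera call returned (one of the last four; its "shot" number tells which), for a name from the list of things; names that differ only in an ending like _2 or _b are one class to them, and where a whole thing is asked for, a point or a joint stands for the part that bears it (a point fixed in the world has none). Each returns a list of dicts, best first, with "p" (0 to 1); they miss things now and then, are a little off and sometimes report something else, mostly with a low value. They report only what shows in the picture. A call takes as long as a camera call. They do not tell look-alikes from the thing itself.
- search_frame(picture, label): "at" ([x, y, z] in m, in world coordinates, good to about 4 mm: the middle of the surface that is visible of it).
- masks_of(picture, label): "mask" (420x560 bool, what is visible of it).
The state is a dict: "t": time; "q": joint angles; "dq": joint speeds; "joint_torque": joint torques, N m; "tool_pos": TCP position; "orientation": TCP orientation; "force": force on the tool from outside, world axes, zero at the start; "wrist_torque": the same for the moment, N m; "opening": finger opening in m.
Only numpy, scipy, OpenCV 4.12 (cv2) and the standard library are available. Lean on these libraries where they do the work, as an engineer would, in place of code of your own. Each camera call takes 0.05 s, during which the arm holds its last target.

## Working session

There is one attempt and no reset: what is moved stays moved. The work goes in short steps, Python scripts to look and compute and a tool call to move; the robot and the scene stay as the last step left them, time stands still between calls to the robot, and variables do not carry over. Pictures are saved under pics/ and viewed, and the job is handed in when it is done.

Besides the shell and the picture viewer there is one more tool, called after "Call:" by a JSON object that holds its "fn" and its "kwargs", one argument or row to a line. drive_tool: Moves the arm, as the interface text tells. Its arguments: {"type":"object","properties":{"plan":{"type":"array"},"newtons":{"type":"number"}},"required":["plan"]}

```bash
mkdir -p pics; ls; cat > h.py <<'E'
from plant import *
import numpy as np, cv2
from scipy.spatial.transform import Rotation as R
def save(p,n,scale=1):
    cv2.imwrite('pics/'+n, p["pixels"][:,:,::-1])
E
python3 - <<'E'
from h import *
print(read_state())
for n in ("top","side","wrist"):
    p=read_camera(n); save(p,n+"0.png"); print(n,p["K"],p["xyz"],p["attitude"],[k for k in p])
    for l in ["wide_round_tin","square_tin","oblong_tin","small_round_tin","wide_round_seat","square_seat","oblong_seat","small_round_seat","sauce_bottle","pickle_jar"]:
        print(l,[(np.round(d["at"],3),round(d["p"],2)) for d in search_frame(p,l)][:4])
E
```

```text
pics
{'t': 0.0, 'q': array([ 1.09058799e+00,  1.31165463e-01,  1.48925124e+00, -7.36696995e-06,
        1.52300202e+00, -8.53709290e-02]), 'dq': array([ 1.04490211e-04, -5.67943336e-04,  4.42339685e-05,  2.35778316e-04,
        5.35555690e-04, -7.36877119e-04]), 'joint_torque': array([-2.68319181e-04, -5.59826124e+01, -4.91785347e+01,  7.66675291e-02,
        3.48923996e-02, -1.87424198e-04]), 'tool_pos': array([0.23050063, 0.55335037, 0.21760028]), 'orientation': array([-6.16088968e-01, -3.08007700e+00,  2.75724437e-03]), 'force': array([ 0.14245755, -0.10882025, -0.36571447]), 'wrist_torque': array([-0.03361551, -0.03650266, -0.07448134]), 'opening': 0.09291947513061886}
top [[467.79111441   0.         280.10804529]
 [  0.         467.79111441 210.58646371]
 [  0.           0.           1.        ]] [0.48969567 0.08188877 0.95755429] [ 0.02501099 -0.07424163 -1.59159847] ['pixels', 'K', 'xyz', 'attitude', 'shot']
wide_round_tin [(array([ 0.468, -0.132,  0.04 ]), 0.73)]
square_tin [(array([0.443, 0.172, 0.039]), 0.94)]
oblong_tin [(array([0.44 , 0.186, 0.076]), 0.7)]
small_round_tin
[... 1126 characters left out ...]
rray([ 0.626, -0.236,  0.006]), 0.84)]
oblong_seat [(array([ 0.635, -0.088,  0.001]), 0.85)]
small_round_seat [(array([0.609, 0.075, 0.001]), 0.84)]
sauce_bottle [(array([0.481, 0.334, 0.089]), 0.7), (array([0.424, 0.162, 0.033]), 0.36)]
pickle_jar [(array([0.446, 0.003, 0.059]), 0.88)]
wrist [[325.1922621    0.         279.49484861]
 [  0.         325.1922621  212.06916898]
 [  0.           0.           1.        ]] [0.16760584 0.57973257 0.38422081] [-0.2197946  -0.1472574   1.16986986] ['pixels', 'K', 'xyz', 'attitude', 'shot']
wide_round_tin []
square_tin []
oblong_tin []
small_round_tin []
wide_round_seat []
square_seat []
oblong_seat []
small_round_seat []
sauce_bottle []
pickle_jar []
```

View pics/top0.png

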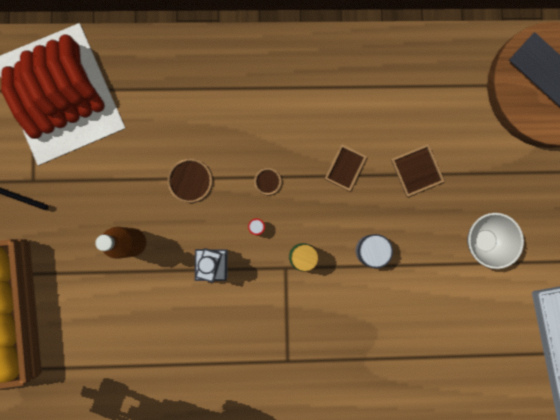

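View pics/side0.png

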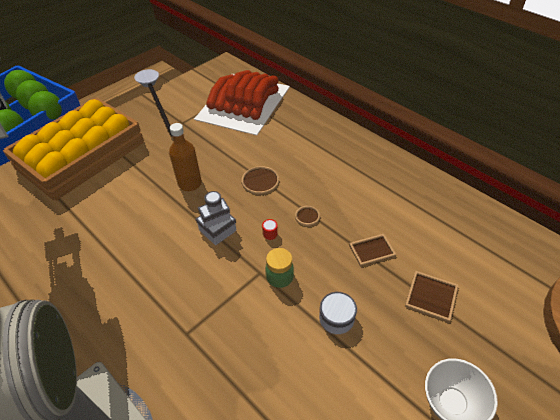

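View pics/wrist0.png

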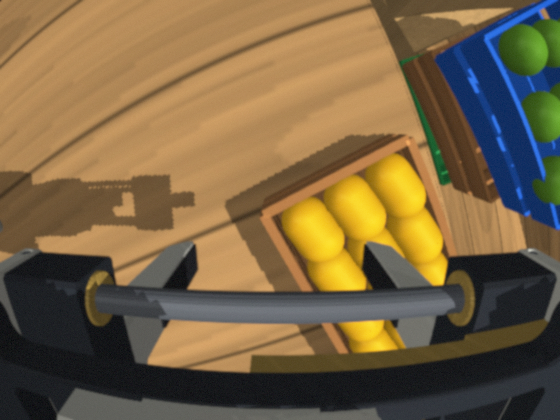

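```bash
python3 - <<'E'
from h import *
im=cv2.imread('pics/top0.png')
def c(x,y,w=60,s=6): 
    return cv2.resize(im[y-w//2:y+w//2,x-w//2:x+w//2],None,fx=s,fy=s,interpolation=cv2.INTER_CUBIC)
a=np.hstack([c(210,265,64,4),c(190,180,64,4),c(268,181,64,4)])
b=np.hstack([c(346,168,64,4),c(418,170,64,4),c(375,250,64,4)])
cv2.imwrite('pics/crop0.png',np.vstack([a,b]))
im=cv2.imread('pics/side0.png')
cv2.imwrite('pics/crop1.png',np.hstack([c(215,220,80,5),c(338,312,80,5)]))
E
```

```text
(no output)
```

View pics/crop0.png

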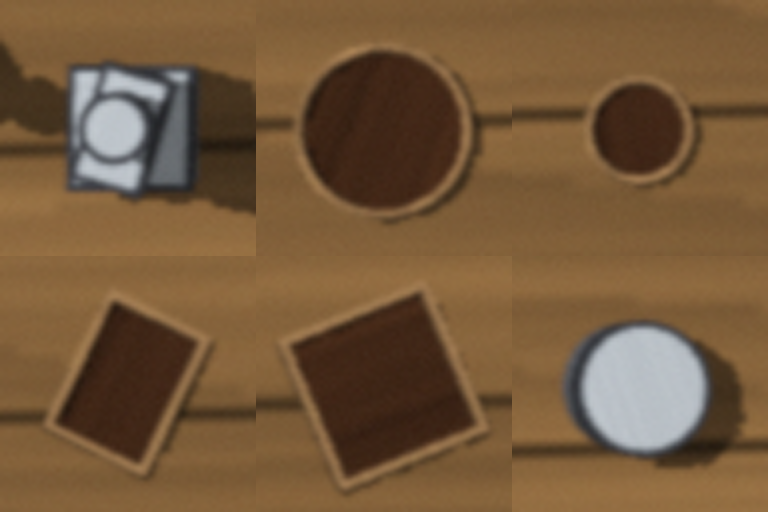

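View pics/crop1.png

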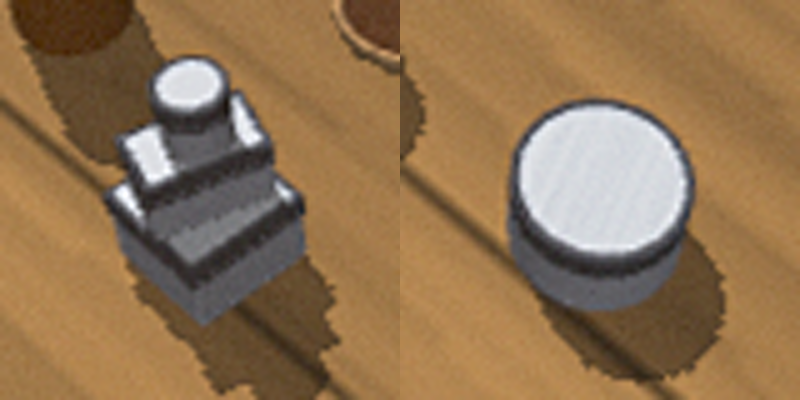

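```bash
cat >> h.py <<'E'
def backproj(p,uv,z):
    uv=np.atleast_2d(uv).astype(float); K=p["K"]; 
    d=np.c_[(uv[:,0]-K[0,2])/K[0,0],-(uv[:,1]-K[1,2])/K[1,1],-np.ones(len(uv))]
    d=R.from_rotvec(p["attitude"]).apply(d); o=np.array(p["xyz"])
    return o+d*((z-o[2])/d[:,2])[:,None]
E
python3 - <<'E'
from h import *
top={"K":np.array([[467.79111441,0,280.10804529],[0,467.79111441,210.58646371],[0,0,1]]),"xyz":[0.48969567,0.08188877,0.95755429],"attitude":[0.02501099,-0.07424163,-1.59159847]}
side={"K":np.array([[449.2242582,0,282.79833204],[0,449.2242582,218.7248481],[0,0,1]]),"xyz":[0.11562259,-0.35418389,0.76799246],"attitude":[0.66936735,-0.26339847,-0.76119335]}
def f(n,cam,o,uv,z,s=4):
    uv=(np.atleast_2d(uv)+.5)/s-.5+np.array(o)
    w=backproj(cam,uv,z)[:,:2]; print(n,w.mean(0).round(4))
    if len(w)>1:
        e=np.roll(w,-1,0)-w; print('   len',np.linalg.norm(e,axis=1).round(4),'ang',np.degrees(np.arctan2(e[:,1],e[:,0])).round(1))
f('small',top,(178,233),(115,127.5),.106)
f('obl',top,(178,233),[(106,63),(172,84),(139,195),(75,175)],.074)
f('sq',top,(178,233),[(67,65),(196,66),(196,187),(67,190)],.04)
f('oseat',top,(314,136),[(113,35),(211,84),(143,221),(45,168)],.007)
f('sqseat',top,(386,138),[(171,32),(233,174),(89,235),(23,87)],.007)
f('wide',top,(343,218),(132,132),.04)
f('wseat',top,(158,148),(127.5,131.5),.007)
f('sseat',top,(236,149),(128,130),.007)
f('side small',side,(175,180),(190,86),.106,5)
f('side wide',side,(298,272),(603-400,180),.04,5)
f('side obl',side,(175,180),[(119,138),(235,90),(272,155),(150,208)],.074,5)
f('side sq',side,(175,180),[(195,282),(303,208)],.04,5)
s=read_state();print(s['tool_pos'],R.from_rotvec(s['orientation']).as_matrix().round(4))
E
```

```text
small [0.4485 0.1898]
obl [0.4461 0.1901]
   len [0.0324 0.0537 0.0313 0.0539] ang [-108.9  162.6   71.3  -16.2]
sq [0.4454 0.1902]
   len [0.0626 0.0585 0.0623 0.0603] ang [-91.8 179.1  89.9  -0.6]
oseat [ 0.6358 -0.0854]
   len [0.0565 0.0797 0.0571 0.0778] ang [-117.8  151.9   60.3  -28.5]
sqseat [ 0.6264 -0.2352]
   len [0.0802 0.0821 0.0835 0.0831] ang [-158.6  111.6   22.   -70.7]
wide [ 0.4645 -0.1337]
wseat [0.6144 0.2344]
sseat [0.6102 0.0757]
side small [0.4482 0.1888]
side wide [ 0.4646 -0.1347]
side obl [0.4435 0.187 ]
   len [0.053  0.0411 0.0548 0.0417] ang [ -15.2 -108.5  165.3   69.1]
side sq [0.4409 0.1547]
   len [0.0574 0.0574] ang [ -2.1 177.9]
[0.23076053 0.55386869 0.21863902] [[-0.9231  0.3846  0.    ]
 [ 0.3846  0.9231  0.    ]
 [-0.      0.     -1.    ]]
```

Call:
{"fn": "drive_tool", "kwargs": {
  "plan": [
    {"claw": 0, "linear": [-2, -1.4, 0], "angular": [0, 0, 0]},
    {"claw": 0, "linear": [-4, -3, 0], "angular": [0, 0, 0]},
    {"claw": 0, "linear": [-4, -3, 0], "angular": [0, 0, 0]},
    {"claw": 0, "linear": [-4, -3, 0], "angular": [0, 0, 0]},
    {"claw": 0, "linear": [-4, -3, 0], "angular": [0, 0, 0]},
    {"claw": 0, "linear": [-4, -3, 0], "angular": [0, 0, 0]},
    {"claw": 0, "linear": [-4, -3, 0], "angular": [0, 0, 0]},
    {"claw": 0, "linear": [-4, -3, 0], "angular": [0, 0, 0]},
    {"claw": 0.3, "linear": [-3, -2.3, 0], "angular": [0, 0, 0]},
    {"claw": 0.3, "linear": [-1.1, -0.6, 0], "angular": [0, 0, 0]},
    {"claw": 0.3, "linear": [0, 0, 0], "angular": [0, 0, -6]},
    {"claw": 0.3, "linear": [0, 0, 0], "angular": [0, 0, 0]}
  ],
  "newtons": 20
}}

```text
t: 3.15
tool_pos: [0.448, 0.1897, 0.2186]
orientation: [-0.454, -3.108, -0.0]
force: [0.9, 0.6, -0.1]
opening: 0.0655
```

```bash
cat >> h.py <<'E'
def go(x,y,z=None,jaw=None):
    s=read_state(); M=R.from_rotvec(s['orientation']).as_matrix(); p=s['tool_pos']
    j=np.degrees(np.arctan2(M[1,1],M[0,1])); z=p[2] if z is None else z
    d=M.T@(np.array([x,y,z])-p)*100
    print('pos',p.round(4),'jaw',round(j,1),'tilt',M[2].round(3),'delta cm (tool)',d.round(2),'turn tz',None if jaw is None else round(j-jaw,1))
E
python3 - <<'E'
from h import *
p=read_camera("wrist"); save(p,"w1.png"); p=read_camera("side"); save(p,"s1.png")
go(.4484,.1895,.086,73.5)
E
```

```text
pos [0.448  0.1898 0.2186] jaw 73.3 tilt [ 0.  0. -1.] delta cm (tool) [-0.05 -0.02 13.26] turn tz -0.2
```

View pics/w1.png

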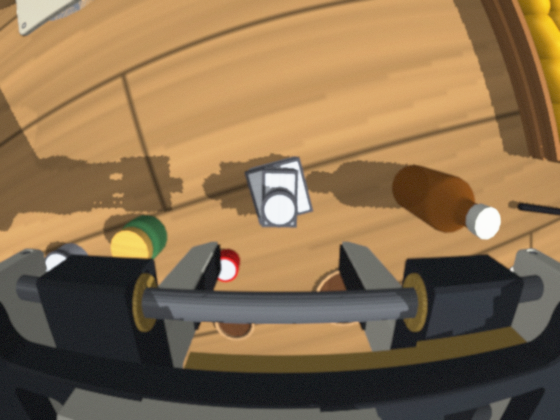

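View pics/s1.png

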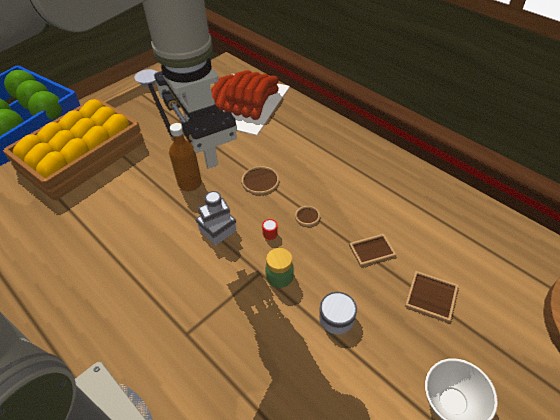

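```bash
python3 - <<'E'
from h import *
top=read_camera("top"); save(top,'t1.png')
print(backproj(top,[104,243],.17), top["xyz"])
side={"K":np.array([[449.2242582,0,282.79833204],[0,449.2242582,218.7248481],[0,0,1]]),"xyz":[0.11562259,-0.35418389,0.76799246],"attitude":[0.66936735,-0.26339847,-0.76119335]}
print(backproj(side,[176,128],.17))
E
```

```text
[[0.4911988  0.35055703 0.17      ]] [0.48969567 0.08188877 0.95755429]
[[0.48900421 0.34611854 0.17      ]]
```

Call:
{"fn": "drive_tool", "kwargs": {
  "plan": [
    {"claw": 0.3, "linear": [0, 0, 3], "angular": [0, 0, 0]},
    {"claw": 0.3, "linear": [0, 0, 4], "angular": [0, 0, 0]},
    {"claw": 0.3, "linear": [0, 0, 3], "angular": [0, 0, 0]},
    {"claw": 0.3, "linear": [0, 0, 2], "angular": [0, 0, 0]},
    {"claw": 0.3, "linear": [0, 0, 1.2], "angular": [0, 0, 0]},
    {"claw": 0.3, "linear": [0, 0, 0], "angular": [0, 0, 0]},
    {"claw": 0.3, "linear": [0, 0, 0], "angular": [0, 0, 0]}
  ],
  "newtons": 15
}}

```text
t: 4.18
tool_pos: [0.4489, 0.1895, 0.0877]
orientation: [0.454, 3.107, 0.001]
force: [0.9, -0.9, -0.2]
opening: 0.065
```

```bash
python3 - <<'E'
from h import *
p=read_camera("wrist"); save(p,"w2.png")
go(.4484,.1895,.086,73.5)
E
```

```text
pos [0.449  0.1895 0.0878] jaw 73.4 tilt [-0.002  0.001 -1.   ] delta cm (tool) [ 0.06 -0.02  0.18] turn tz -0.1
```

View pics/w2.png

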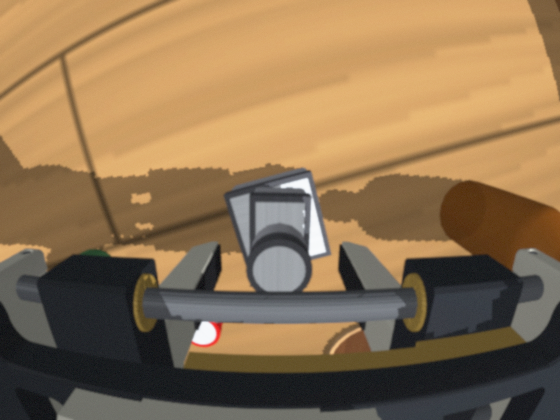

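Call:
{"fn": "drive_tool", "kwargs": {
  "plan": [
    {"claw": 0.5, "linear": [0, 0, 0.2], "angular": [0, 0, 0]},
    {"claw": 0.6, "linear": [0, 0, 0], "angular": [0, 0, 0]},
    {"claw": 0.7, "linear": [0, 0, 0], "angular": [0, 0, 0]},
    {"claw": 0.9, "linear": [0, 0, 0], "angular": [0, 0, 0]},
    {"claw": 0.9, "linear": [0, 0, 0], "angular": [0, 0, 0]},
    {"claw": 0.9, "linear": [0, 0, 0], "angular": [0, 0, 0]}
  ],
  "newtons": 15
}}

```text
t: 4.97
tool_pos: [0.4483, 0.1892, 0.0847]
orientation: [0.454, 3.109, 0.0]
force: [0.5, 0.7, 1.2]
opening: 0.0316
```

Call:
{"fn": "drive_tool", "kwargs": {
  "plan": [
    {"claw": 0.9, "linear": [0, 0, -0.5], "angular": [0, 0, 0]},
    {"claw": 0.9, "linear": [0, 0, -1.5], "angular": [0, 0, 0]},
    {"claw": 0.9, "linear": [0, 0, -2], "angular": [0, 0, 0]},
    {"claw": 0.9, "linear": [0, 0, -2], "angular": [0, 0, 0]},
    {"claw": 0.9, "linear": [0, 0, 0], "angular": [0, 0, 0]}
  ]
}}

```text
t: 5.6
tool_pos: [0.4499, 0.1897, 0.1474]
orientation: [0.453, 3.104, 0.003]
force: [1.1, -0.2, -1.2]
opening: 0.0317
```

```bash
python3 - <<'E'
from h import *
p=read_camera("wrist"); save(p,"w3.png")
go(.6102,.0757,.0145)
E
```

```text
pos [0.4491 0.1894 0.1459] jaw 73.4 tilt [-0.002  0.001 -1.   ] delta cm (tool) [-18.67  -6.31  13.17] turn tz None
```

View pics/w3.png

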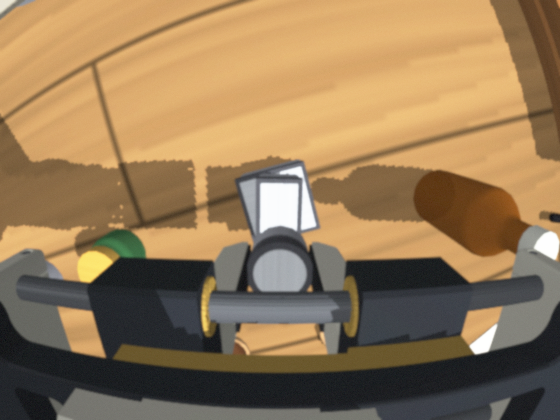

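Call:
{"fn": "drive_tool", "kwargs": {
  "plan": [
    {"claw": 0.9, "linear": [-1.7, -0.5, 0], "angular": [0, 0, 0]},
    {"claw": 0.9, "linear": [-3, -1, 0], "angular": [0, 0, 0]},
    {"claw": 0.9, "linear": [-4, -1.4, 0], "angular": [0, 0, 0]},
    {"claw": 0.9, "linear": [-4, -1.4, 0], "angular": [0, 0, 0]},
    {"claw": 0.9, "linear": [-3, -1, 2], "angular": [0, 0, 0]},
    {"claw": 0.9, "linear": [-2, -0.7, 2], "angular": [0, 0, 0]},
    {"claw": 0.9, "linear": [-1, -0.3, 2], "angular": [0, 0, 0]},
    {"claw": 0.9, "linear": [0, 0, 2], "angular": [0, 0, 0]},
    {"claw": 0.9, "linear": [0, 0, 1], "angular": [0, 0, 0]},
    {"claw": 0.9, "linear": [0, 0, 0], "angular": [0, 0, 0]},
    {"claw": 0.9, "linear": [0, 0, 0], "angular": [0, 0, 0]}
  ]
}}

```text
t: 7.02
tool_pos: [0.6098, 0.0756, 0.0556]
orientation: [0.453, 3.107, 0.0]
force: [-0.3, 1.0, 0.6]
opening: 0.0315
```

```bash
python3 - <<'E'
from h import *
go(.6102,.0757,.0145)
p=read_camera("wrist"); save(p,"w4.png")
p=read_camera("side"); save(p,"s4.png")
go(.6102,.0757,.0145)
E
```

```text
pos [0.6098 0.0756 0.0556] jaw 73.4 tilt [-0.001  0.    -1.   ] delta cm (tool) [-0.03  0.01  4.11] turn tz None
pos [0.6101 0.0756 0.0559] jaw 73.4 tilt [-0.002  0.001 -1.   ] delta cm (tool) [0.   0.01 4.14] turn tz None
```

View pics/w4.png

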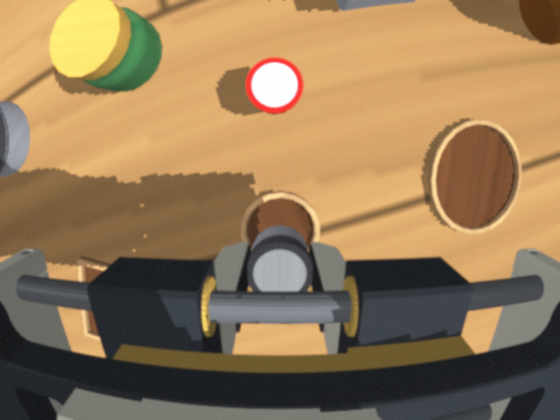

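View pics/s4.png

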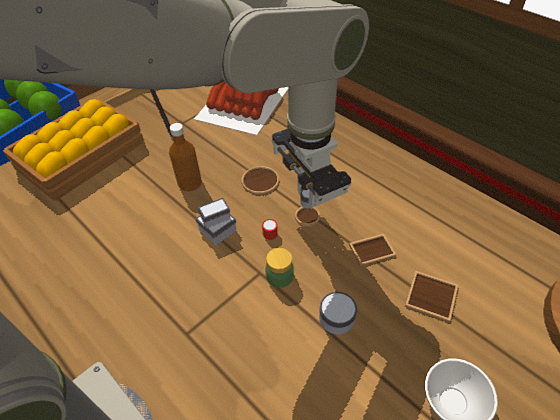

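Call:
{"fn": "drive_tool", "kwargs": {
  "plan": [
    {"claw": 0.9, "linear": [0, 0, 1.5], "angular": [0, 0, 0]},
    {"claw": 0.9, "linear": [0, 0, 1.4], "angular": [0, 0, 0]},
    {"claw": 0.9, "linear": [0, 0, 0.6], "angular": [0, 0, 0]},
    {"claw": 0.9, "linear": [0, 0, 0.4], "angular": [0, 0, 0]},
    {"claw": 0.9, "linear": [0, 0, 0.1], "angular": [0, 0, 0]},
    {"claw": 0.9, "linear": [0, 0, 0], "angular": [0, 0, 0]},
    {"claw": 0.9, "linear": [0, 0, 0], "angular": [0, 0, 0]}
  ]
}}

```text
t: 8.0
tool_pos: [0.6098, 0.0753, 0.0151]
orientation: [0.454, 3.108, 0.0]
force: [-0.4, 0.5, -0.5]
opening: 0.0315
```

Call:
{"fn": "drive_tool", "kwargs": {
  "plan": [
    {"claw": 0.9, "linear": [0, 0, 0.1], "angular": [0, 0, 0]},
    {"claw": 0.9, "linear": [0, 0, 0.1], "angular": [0, 0, 0]},
    {"claw": 0.9, "linear": [0, 0, 0], "angular": [0, 0, 0]}
  ]
}}

```text
t: 8.38
tool_pos: [0.6095, 0.0753, 0.0127]
orientation: [0.454, 3.108, 0.0]
force: [-0.2, -0.8, 0.1]
opening: 0.0315
```

Call:
{"fn": "drive_tool", "kwargs": {
  "plan": [
    {"claw": 0.9, "linear": [0, 0, 0.1], "angular": [0, 0, 0]},
    {"claw": 0.9, "linear": [0, 0, 0], "angular": [0, 0, 0]}
  ]
}}

```text
t: 8.62
tool_pos: [0.6096, 0.0753, 0.0127]
orientation: [0.454, 3.108, -0.0]
force: [-4.2, -0.3, 9.7]
opening: 0.0321
```

Call:
{"fn": "drive_tool", "kwargs": {
  "plan": [
    {"claw": 0.6, "linear": [0, 0, 0], "angular": [0, 0, 0]},
    {"claw": 0.4, "linear": [0, 0, 0], "angular": [0, 0, 0]},
    {"claw": 0.3, "linear": [0, 0, 0], "angular": [0, 0, 0]},
    {"claw": 0.3, "linear": [0, 0, -1], "angular": [0, 0, 0]},
    {"claw": 0.3, "linear": [0, 0, -2], "angular": [0, 0, 0]},
    {"claw": 0.3, "linear": [0, 0, -4], "angular": [0, 0, 0]},
    {"claw": 0.3, "linear": [0, 0, -4], "angular": [0, 0, 0]},
    {"claw": 0.3, "linear": [0, 0, -3], "angular": [0, 0, 0]},
    {"claw": 0.3, "linear": [0, 0, 0], "angular": [0, 0, 0]}
  ]
}}

```text
t: 9.75
tool_pos: [0.6121, 0.0754, 0.1571]
orientation: [0.453, 3.101, 0.002]
force: [-0.2, 0.0, 0.1]
opening: 0.0648
```

```bash
python3 - <<'E'
from h import *
go(.4455,.1893,.052,73.5)
p=read_camera("wrist"); save(p,"w5.png")
E
```

```text
pos [0.6121 0.0754 0.1571] jaw 73.4 tilt [-0.008  0.003 -1.   ] delta cm (tool) [19.31  6.12 10.38] turn tz -0.1
```

View pics/w5.png

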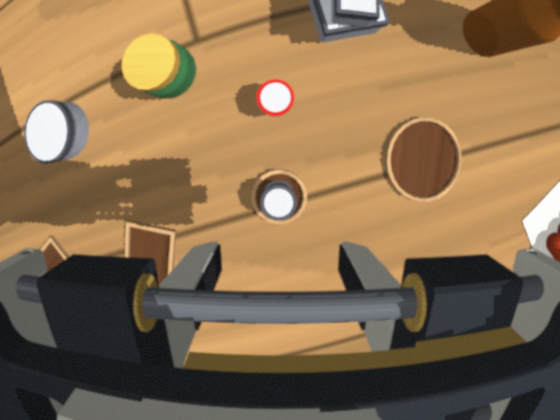

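Call:
{"fn": "drive_tool", "kwargs": {
  "plan": [
    {"claw": 0.3, "linear": [2, 0.6, 0], "angular": [0, 0, 0]},
    {"claw": 0.3, "linear": [4, 1.3, 0], "angular": [0, 0, 0]},
    {"claw": 0.3, "linear": [4, 1.3, 0], "angular": [0, 0, 0]},
    {"claw": 0.3, "linear": [4, 1.3, 0], "angular": [0, 0, 0]},
    {"claw": 0.3, "linear": [3, 1, 0], "angular": [0, 0, 0]},
    {"claw": 0.3, "linear": [2, 0.6, 2], "angular": [0, 0, 0]},
    {"claw": 0.3, "linear": [0, 0, 2], "angular": [0, 0, 0]},
    {"claw": 0.3, "linear": [0, 0, 1], "angular": [0, 0, 0]},
    {"claw": 0.3, "linear": [0, 0, 0], "angular": [0, 0, 0]},
    {"claw": 0.3, "linear": [0, 0, 0], "angular": [0, 0, 0]}
  ]
}}

```text
t: 11.05
tool_pos: [0.4453, 0.188, 0.1021]
orientation: [0.455, 3.108, 0.0]
force: [-0.5, 0.2, -1.0]
opening: 0.0652
```

```bash
python3 - <<'E'
from h import *
p=read_camera("wrist"); save(p,"w6.png")
go(.4455,.1893,.052,73.5)
E
```

```text
pos [0.4455 0.1881 0.1024] jaw 73.4 tilt [-0.001  0.001 -1.   ] delta cm (tool) [0.04 0.12 5.04] turn tz -0.1
```

View pics/w6.png

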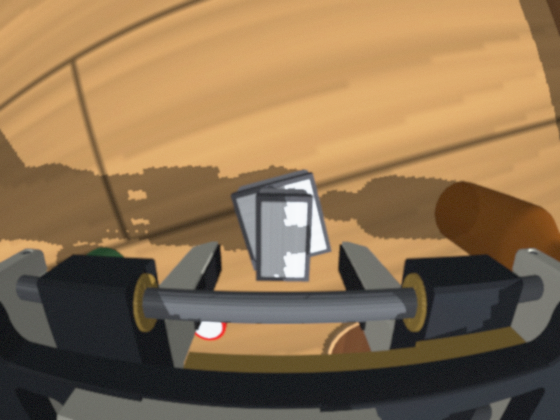

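Well aligned and nearly centred; the oblong tin's sides are parallel to the fingers.

Call:
{"fn": "drive_tool", "kwargs": {
  "plan": [
    {"claw": 0.3, "linear": [0, 0.1, 1.5], "angular": [0, 0, 0]},
    {"claw": 0.3, "linear": [0, 0, 2], "angular": [0, 0, 0]},
    {"claw": 0.3, "linear": [0, 0, 1], "angular": [0, 0, 0]},
    {"claw": 0.3, "linear": [0, 0, 0.5], "angular": [0, 0, 0]},
    {"claw": 0.45, "linear": [0, 0, 0], "angular": [0, 0, 0]},
    {"claw": 0.55, "linear": [0, 0, 0], "angular": [0, 0, 0]},
    {"claw": 0.65, "linear": [0, 0, 0], "angular": [0, 0, 0]},
    {"claw": 0.9, "linear": [0, 0, 0], "angular": [0, 0, 0]},
    {"claw": 0.9, "linear": [0, 0, 0], "angular": [0, 0, 0]},
    {"claw": 0.9, "linear": [0, 0, 0], "angular": [0, 0, 0]}
  ],
  "newtons": 25
}}

```text
t: 12.35
tool_pos: [0.4455, 0.1893, 0.0522]
orientation: [0.454, 3.108, 0.001]
force: [-0.6, 1.1, 5.0]
opening: 0.034
```

Call:
{"fn": "drive_tool", "kwargs": {
  "plan": [
    {"claw": 0.9, "linear": [0, 0, -0.5], "angular": [0, 0, 0]},
    {"claw": 0.9, "linear": [0, 0, -1], "angular": [0, 0, 0]},
    {"claw": 0.9, "linear": [0, 0, -2], "angular": [0, 0, 0]},
    {"claw": 0.9, "linear": [0, 0, -3], "angular": [0, 0, 0]},
    {"claw": 0.9, "linear": [0, 0, -3], "angular": [0, 0, 0]},
    {"claw": 0.9, "linear": [0, 0, -1], "angular": [0, 0, 0]},
    {"claw": 0.9, "linear": [0, 0, 0], "angular": [0, 0, 0]}
  ]
}}

```text
t: 13.22
tool_pos: [0.4454, 0.1891, 0.157]
orientation: [0.454, 3.108, 0.001]
force: [0.3, 0.1, -2.0]
opening: 0.0334
```

```bash
python3 - <<'E'
from h import *
p=read_camera("wrist"); save(p,"w7.png")
p=read_camera("side"); save(p,"s7.png")
go(.6356,-.0855,.014,61.7)
E
```

```text
pos [0.4443 0.1888 0.1553] jaw 73.4 tilt [ 0.002 -0.001 -1.   ] delta cm (tool) [-26.2  -20.8   14.11] turn tz 11.7
```

View pics/w7.png

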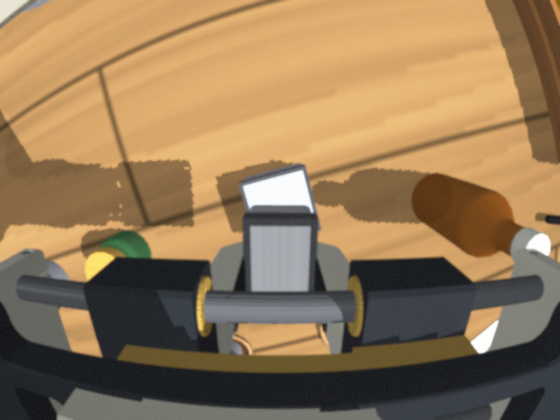

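View pics/s7.png

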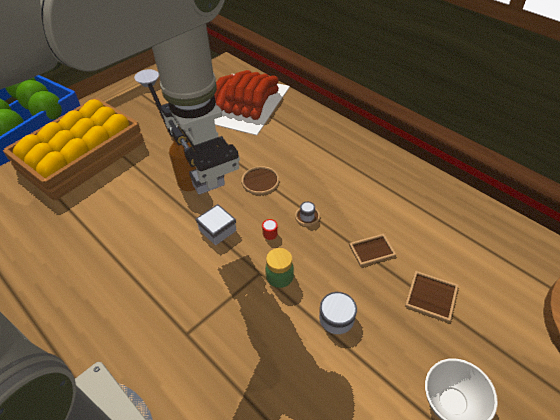

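Call:
{"fn": "drive_tool", "kwargs": {
  "plan": [
    {"claw": 0.9, "linear": [-1.6, -1.2, 0], "angular": [0, 0, 0]},
    {"claw": 0.9, "linear": [-3, -2.4, 0], "angular": [0, 0, 0]},
    {"claw": 0.9, "linear": [-4, -3.2, 0], "angular": [0, 0, 0]},
    {"claw": 0.9, "linear": [-4, -3.2, 0], "angular": [0, 0, 0]},
    {"claw": 0.9, "linear": [-4, -3.2, 0], "angular": [0, 0, 0]},
    {"claw": 0.9, "linear": [-4, -3.2, 0], "angular": [0, 0, 0]},
    {"claw": 0.9, "linear": [-3.5, -2.8, 0], "angular": [0, 0, 0]},
    {"claw": 0.9, "linear": [-2, -1.6, 0], "angular": [0, 0, 0]},
    {"claw": 0.9, "linear": [0, 0, 3], "angular": [0, 0, 6]},
    {"claw": 0.9, "linear": [0, 0, 4], "angular": [0, 0, 5.7]},
    {"claw": 0.9, "linear": [0, 0, 2.5], "angular": [0, 0, 0]},
    {"claw": 0.9, "linear": [0, 0, 0], "angular": [0, 0, 0]}
  ]
}}

```text
t: 14.82
tool_pos: [0.6321, -0.0842, 0.0568]
orientation: [-0.766, -3.038, 0.0]
force: [-0.0, 0.1, -1.6]
opening: 0.0339
```

```bash
python3 - <<'E'
from h import *
p=read_camera("wrist"); save(p,"w8.png")
p=read_camera("top"); save(p,"t8.png")
go(.6356,-.0855,.014,61.7)
E
```

```text
pos [ 0.6353 -0.0848  0.0612] jaw 61.7 tilt [ 0.001 -0.    -1.   ] delta cm (tool) [-0.07 -0.04  4.72] turn tz -0.0
```

View pics/w8.png

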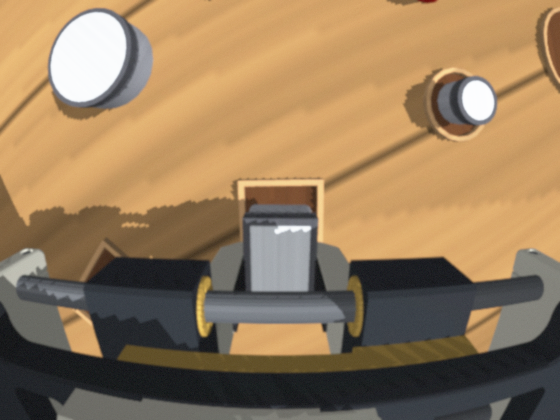

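Aligned with the tray. Lower.

Call:
{"fn": "drive_tool", "kwargs": {
  "plan": [
    {"claw": 0.9, "linear": [0, 0, 1.5], "angular": [0, 0, 0]},
    {"claw": 0.9, "linear": [0, 0, 1.5], "angular": [0, 0, 0]},
    {"claw": 0.9, "linear": [0, 0, 0.8], "angular": [0, 0, 0]},
    {"claw": 0.9, "linear": [0, 0, 0.5], "angular": [0, 0, 0]},
    {"claw": 0.9, "linear": [0, 0, 0.2], "angular": [0, 0, 0]},
    {"claw": 0.9, "linear": [0, 0, 0], "angular": [0, 0, 0]},
    {"claw": 0.9, "linear": [0, 0, 0.1], "angular": [0, 0, 0]},
    {"claw": 0.9, "linear": [0, 0, 0], "angular": [0, 0, 0]}
  ]
}}

```text
t: 15.92
tool_pos: [0.6359, -0.0849, 0.0159]
orientation: [0.768, 3.046, 0.0]
force: [-0.1, -0.7, -1.0]
opening: 0.0338
```

Call:
{"fn": "drive_tool", "kwargs": {
  "plan": [
    {"claw": 0.9, "linear": [0, 0, 0.1], "angular": [0, 0, 0]},
    {"claw": 0.9, "linear": [0, 0, 0.1], "angular": [0, 0, 0]},
    {"claw": 0.9, "linear": [0, 0, 0], "angular": [0, 0, 0]}
  ]
}}

```text
t: 16.3
tool_pos: [0.6358, -0.0849, 0.0142]
orientation: [0.768, 3.046, -0.0]
force: [-3.9, 0.9, 4.5]
opening: 0.0339
```

Call:
{"fn": "drive_tool", "kwargs": {
  "plan": [
    {"claw": 0.6, "linear": [0, 0, 0], "angular": [0, 0, 0]},
    {"claw": 0.4, "linear": [0, 0, 0], "angular": [0, 0, 0]},
    {"claw": 0.3, "linear": [0, 0, 0], "angular": [0, 0, 0]},
    {"claw": 0.3, "linear": [0, 0, -1], "angular": [0, 0, 0]},
    {"claw": 0.3, "linear": [0, 0, -2], "angular": [0, 0, 0]},
    {"claw": 0.3, "linear": [0, 0, -4], "angular": [0, 0, 0]},
    {"claw": 0, "linear": [0, 0, -4], "angular": [0, 0, 0]},
    {"claw": 0, "linear": [0, 0, -4], "angular": [0, 0, 0]},
    {"claw": 0, "linear": [0, 0, 0], "angular": [0, 0, 0]}
  ]
}}

```text
t: 17.42
tool_pos: [0.6389, -0.0856, 0.1708]
orientation: [0.766, 3.036, 0.001]
force: [-0.2, 0.4, -0.7]
opening: 0.0902
```

```bash
python3 - <<'E'
from h import *
go(.445,.189,.052,-1)
p=read_camera("wrist"); save(p,"w9.png")
p=read_camera("top"); save(p,"t9.png")
im=p["pixels"][:,:,::-1]
s=lambda x,y,w:cv2.resize(im[y-w//2:y+w//2,x-w//2:x+w//2],(400,400),interpolation=cv2.INTER_CUBIC)
cv2.imwrite('pics/c9.png',np.hstack([s(210,265,64),s(346,168,64)]))
E
```

```text
pos [ 0.6389 -0.0856  0.1708] jaw 61.7 tilt [-0.01   0.003 -1.   ] delta cm (tool) [30.21 14.94 11.63] turn tz 62.7
```

View pics/w9.png

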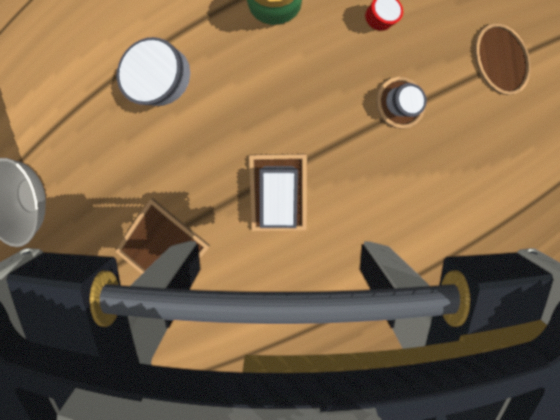

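View pics/c9.png

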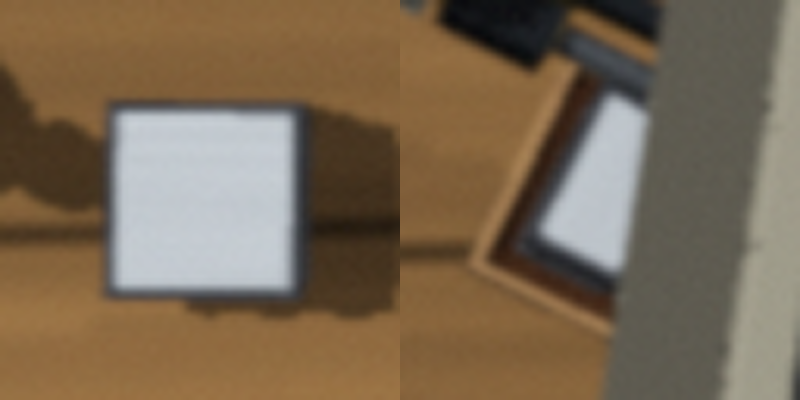

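Call:
{"fn": "drive_tool", "kwargs": {
  "plan": [
    {"claw": 0, "linear": [0, 0, 0], "angular": [0, 0, 6]},
    {"claw": 0, "linear": [0, 0, 0], "angular": [0, 0, 10.5]},
    {"claw": 0, "linear": [0, 0, 0], "angular": [0, 0, 10.5]},
    {"claw": 0, "linear": [0, 0, 0], "angular": [0, 0, 10.5]},
    {"claw": 0, "linear": [0, 0, 0], "angular": [0, 0, 10.5]},
    {"claw": 0, "linear": [0, 0, 0], "angular": [0, 0, 9]},
    {"claw": 0, "linear": [0, 0, 0], "angular": [0, 0, 6]},
    {"claw": 0, "linear": [0, 0, 0], "angular": [0, 0, 0]}
  ]
}}

```text
t: 18.52
tool_pos: [0.6347, -0.0847, 0.1621]
orientation: [-2.245, -2.195, 0.002]
force: [0.6, -0.1, -0.3]
opening: 0.0933
```

```bash
python3 - <<'E'
from h import *
p=read_camera("top"); print(backproj(p,[210.22,264.58],.04))
go(.4453,.1898,.052,-1.3)
E
```

```text
[[0.44497341 0.19075238 0.04      ]]
pos [ 0.6349 -0.0847  0.1624] jaw -1.2 tilt [ 0.    -0.002 -1.   ] delta cm (tool) [ 27.05 -19.5   11.09] turn tz 0.1
```

Call:
{"fn": "drive_tool", "kwargs": {
  "plan": [
    {"claw": 0, "linear": [2, -1.5, 0], "angular": [0, 0, 0]},
    {"claw": 0, "linear": [4, -3, 0], "angular": [0, 0, 0]},
    {"claw": 0, "linear": [4, -3, 0], "angular": [0, 0, 0]},
    {"claw": 0, "linear": [4, -3, 0], "angular": [0, 0, 0]},
    {"claw": 0, "linear": [4, -3, 0], "angular": [0, 0, 0]},
    {"claw": 0, "linear": [4, -3, 0], "angular": [0, 0, 0]},
    {"claw": 0, "linear": [3, -2, 0], "angular": [0, 0, 0]},
    {"claw": 0, "linear": [2, -1, 2], "angular": [0, 0, 0]},
    {"claw": 0, "linear": [0, 0, 3], "angular": [0, 0, 0]},
    {"claw": 0, "linear": [0, 0, 3], "angular": [0, 0, 0]},
    {"claw": 0, "linear": [0, 0, 0], "angular": [0, 0, 0]},
    {"claw": 0, "linear": [0, 0, 0], "angular": [0, 0, 0]}
  ]
}}

```text
t: 20.08
tool_pos: [0.4474, 0.1896, 0.0846]
orientation: [2.246, 2.196, 0.001]
force: [0.5, -0.2, -0.3]
opening: 0.093
```

```bash
python3 - <<'E'
from h import *
p=read_camera("wrist"); save(p,"w10.png")
go(.445,.1902,.013,-1.3)
E
```

```text
pos [0.4479 0.1897 0.0851] jaw -1.3 tilt [ 0.001  0.002 -1.   ] delta cm (tool) [ 0.04 -0.3   7.21] turn tz 0.0
```

View pics/w10.png

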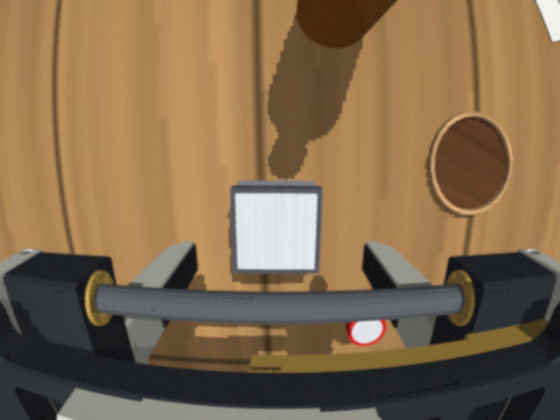

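Call:
{"fn": "drive_tool", "kwargs": {
  "plan": [
    {"claw": 0, "linear": [0, -0.3, 1], "angular": [0, 0, 0]},
    {"claw": 0, "linear": [0, 0, 2.5], "angular": [0, 0, 0]},
    {"claw": 0, "linear": [0, 0, 2], "angular": [0, 0, 0]},
    {"claw": 0, "linear": [0, 0, 1.2], "angular": [0, 0, 0]},
    {"claw": 0, "linear": [0, 0, 0.5], "angular": [0, 0, 0]},
    {"claw": 0.15, "linear": [0, 0, 0], "angular": [0, 0, 0]},
    {"claw": 0.3, "linear": [0, 0, 0], "angular": [0, 0, 0]},
    {"claw": 0.4, "linear": [0, 0, 0], "angular": [0, 0, 0]},
    {"claw": 0.6, "linear": [0, 0, 0], "angular": [0, 0, 0]},
    {"claw": 0.6, "linear": [0, 0, 0], "angular": [0, 0, 0]},
    {"claw": 0.6, "linear": [0, 0, 0], "angular": [0, 0, 0]}
  ],
  "newtons": 35
}}

```text
t: 21.5
tool_pos: [0.4444, 0.1897, 0.0121]
orientation: [2.247, 2.195, 0.001]
force: [0.4, -0.3, 4.3]
opening: 0.06
```

Call:
{"fn": "drive_tool", "kwargs": {
  "plan": [
    {"claw": 0.6, "linear": [0, 0, -0.5], "angular": [0, 0, 0]},
    {"claw": 0.6, "linear": [0, 0, -1], "angular": [0, 0, 0]},
    {"claw": 0.6, "linear": [0, 0, -2], "angular": [0, 0, 0]},
    {"claw": 0.6, "linear": [0, 0, -3], "angular": [0, 0, 0]},
    {"claw": 0.6, "linear": [0, 0, -3], "angular": [0, 0, 0]},
    {"claw": 0.6, "linear": [0, 0, -3], "angular": [0, 0, 0]},
    {"claw": 0.6, "linear": [0, 0, -1.5], "angular": [0, 0, -5]},
    {"claw": 0.6, "linear": [0, 0, 0], "angular": [0, 0, -9]},
    {"claw": 0.6, "linear": [0, 0, 0], "angular": [0, 0, -8.3]},
    {"claw": 0.6, "linear": [0, 0, 0], "angular": [0, 0, 0]},
    {"claw": 0.6, "linear": [0, 0, 0], "angular": [0, 0, 0]}
  ]
}}

```text
t: 22.88
tool_pos: [0.4438, 0.1895, 0.1517]
orientation: [-1.784, -2.586, 0.0]
force: [0.1, 0.2, -3.4]
opening: 0.0595
```

```bash
python3 - <<'E'
from h import *
go(.6264,-.2352,.0145,21)
p=read_camera("wrist"); save(p,"w11.png")
E
```

```text
pos [0.4438 0.1895 0.1517] jaw 20.8 tilt [ 0. -0. -1.] delta cm (tool) [-46.19   2.    13.72] turn tz -0.2
```

View pics/w11.png

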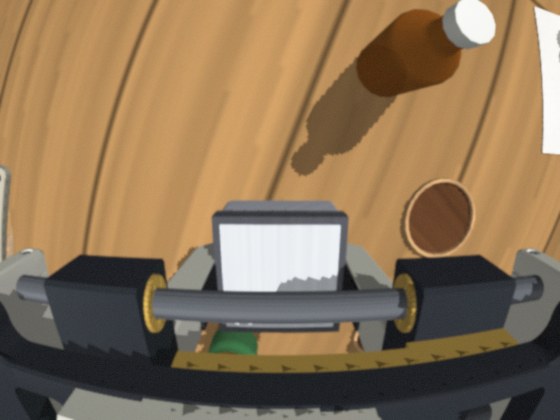

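Call:
{"fn": "drive_tool", "kwargs": {
  "plan": [
    {"claw": 0.6, "linear": [-2.2, 0, 0], "angular": [0, 0, 0]},
    {"claw": 0.6, "linear": [-4, 0.2, 0], "angular": [0, 0, 0]},
    {"claw": 0.6, "linear": [-5, 0.2, 0], "angular": [0, 0, 0]},
    {"claw": 0.6, "linear": [-5, 0.2, 0], "angular": [0, 0, 0]},
    {"claw": 0.6, "linear": [-5, 0.2, 0], "angular": [0, 0, 0]},
    {"claw": 0.6, "linear": [-5, 0.3, 0], "angular": [0, 0, 0]},
    {"claw": 0.6, "linear": [-5, 0.3, 0], "angular": [0, 0, 0]},
    {"claw": 0.6, "linear": [-5, 0.3, 0], "angular": [0, 0, 0]},
    {"claw": 0.6, "linear": [-5, 0.3, 0], "angular": [0, 0, 0]},
    {"claw": 0.6, "linear": [-3, 0, 0], "angular": [0, 0, 0]},
    {"claw": 0.6, "linear": [-2, 0, 0], "angular": [0, 0, 0]},
    {"claw": 0.6, "linear": [0, 0, 0], "angular": [0, 0, 0]}
  ]
}}

```text
t: 24.42
tool_pos: [0.6279, -0.2359, 0.151]
orientation: [-1.784, -2.585, 0.0]
force: [-0.4, 0.3, -2.7]
opening: 0.0595
```

Call:
{"fn": "drive_tool", "kwargs": {
  "plan": [
    {"claw": 0.6, "linear": [0, 0, 2], "angular": [0, 0, 0]},
    {"claw": 0.6, "linear": [0, 0, 4], "angular": [0, 0, 0]},
    {"claw": 0.6, "linear": [0, 0, 2.5], "angular": [0, 0, 0]},
    {"claw": 0.6, "linear": [0, 0, 0], "angular": [0, 0, 0]},
    {"claw": 0.6, "linear": [0, 0, 0], "angular": [0, 0, 0]}
  ]
}}

```text
t: 25.05
tool_pos: [0.6283, -0.234, 0.0673]
orientation: [1.779, 2.589, 0.0]
force: [-0.7, 0.2, -2.2]
opening: 0.0597
```

```bash
python3 - <<'E'
from h import *
p=read_camera("wrist"); save(p,"w12.png")
go(.6264,-.2352,.0145,21)
E
```

```text
pos [ 0.629  -0.2345  0.0682] jaw 21.0 tilt [-0.002  0.002 -1.   ] delta cm (tool) [ 0.04 -0.27  5.37] turn tz 0.0
```

View pics/w12.png

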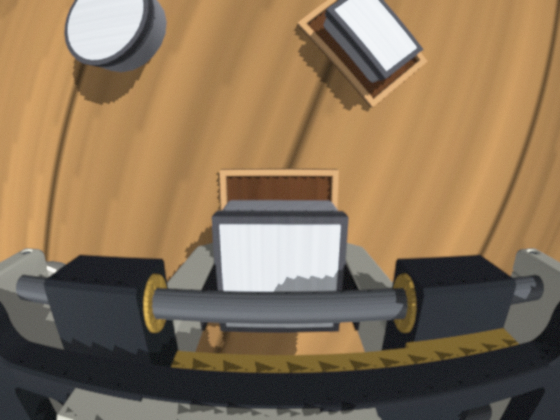

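Call:
{"fn": "drive_tool", "kwargs": {
  "plan": [
    {"claw": 0.6, "linear": [0, -0.2, 1.5], "angular": [0, 0, 0]},
    {"claw": 0.6, "linear": [0, 0, 2], "angular": [0, 0, 0]},
    {"claw": 0.6, "linear": [0, 0, 1], "angular": [0, 0, 0]},
    {"claw": 0.6, "linear": [0, 0, 0.5], "angular": [0, 0, 0]},
    {"claw": 0.6, "linear": [0, 0, 0.2], "angular": [0, 0, 0]},
    {"claw": 0.6, "linear": [0, 0, 0], "angular": [0, 0, 0]},
    {"claw": 0.6, "linear": [0, 0, 0.1], "angular": [0, 0, 0]},
    {"claw": 0.6, "linear": [0, 0, 0], "angular": [0, 0, 0]}
  ]
}}

```text
t: 26.1
tool_pos: [0.6266, -0.2356, 0.0142]
orientation: [1.779, 2.588, 0.0]
force: [0.5, -0.9, -2.2]
opening: 0.0596
```

Call:
{"fn": "drive_tool", "kwargs": {
  "plan": [
    {"claw": 0.6, "linear": [0, 0, 0.1], "angular": [0, 0, 0]},
    {"claw": 0.6, "linear": [0, 0, 0], "angular": [0, 0, 0]}
  ]
}}

```text
t: 26.35
tool_pos: [0.6266, -0.2356, 0.0142]
orientation: [1.779, 2.588, 0.0]
force: [-3.5, 0.2, 6.0]
opening: 0.0596
```

Call:
{"fn": "drive_tool", "kwargs": {
  "plan": [
    {"claw": 0.3, "linear": [0, 0, 0], "angular": [0, 0, 0]},
    {"claw": 0.1, "linear": [0, 0, 0], "angular": [0, 0, 0]},
    {"claw": 0, "linear": [0, 0, 0], "angular": [0, 0, 0]},
    {"claw": 0, "linear": [0, 0, -1], "angular": [0, 0, 0]},
    {"claw": 0, "linear": [0, 0, -2], "angular": [0, 0, 0]},
    {"claw": 0, "linear": [0, 0, -4], "angular": [0, 0, 0]},
    {"claw": 0, "linear": [0, 0, -3], "angular": [0, 0, 0]},
    {"claw": 0, "linear": [3, -2.3, 0], "angular": [0, 0, 0]},
    {"claw": 0, "linear": [4, -3, 0], "angular": [0, 0, 0]},
    {"claw": 0, "linear": [4, -3, 0], "angular": [0, 0, 0]},
    {"claw": 0, "linear": [4.2, -3.1, 0], "angular": [0, 0, 0]},
    {"claw": 0, "linear": [0, 0, 0], "angular": [0, 0, 0]}
  ]
}}

```text
t: 27.85
tool_pos: [0.4624, -0.1323, 0.1128]
orientation: [-1.778, -2.589, 0.0]
force: [-0.4, -0.2, 0.2]
opening: 0.0928
```

```bash
python3 - <<'E'
from h import *
p=read_camera("wrist"); save(p,"w13.png")
p=read_camera("top"); save(p,"t13.png")
go(.4645,-.134,.013,21)
E
```

```text
pos [ 0.4664 -0.1346  0.1146] jaw 21.0 tilt [-0.003  0.003 -1.   ] delta cm (tool) [ 0.15 -0.18 10.16] turn tz 0.0
```

View pics/w13.png

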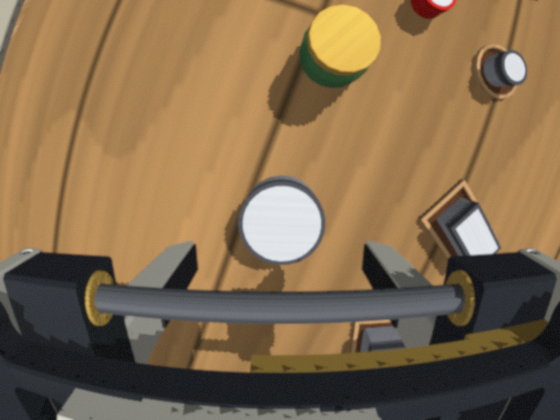

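View pics/t13.png

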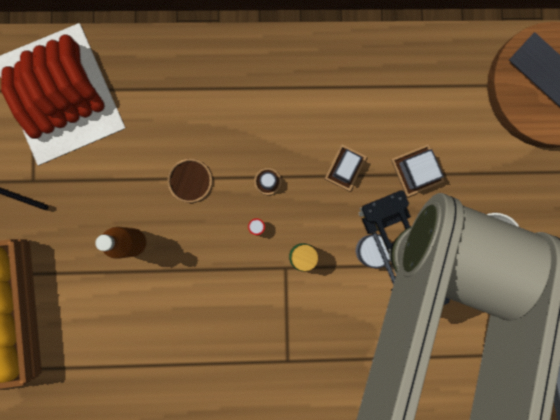

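Call:
{"fn": "drive_tool", "kwargs": {
  "plan": [
    {"claw": 0, "linear": [0.1, -0.1, 2], "angular": [0, 0, 0]},
    {"claw": 0, "linear": [0, 0, 3], "angular": [0, 0, 0]},
    {"claw": 0, "linear": [0, 0, 2], "angular": [0, 0, 0]},
    {"claw": 0, "linear": [0, 0, 0], "angular": [0, 0, 0]},
    {"claw": 0, "linear": [0, 0, 0], "angular": [0, 0, 0]}
  ]
}}

```text
t: 28.58
tool_pos: [0.4656, -0.1345, 0.0441]
orientation: [1.779, 2.587, 0.001]
force: [1.1, 0.6, 0.3]
opening: 0.0928
```

```bash
python3 - <<'E'
from h import *
go(.4645,-.134,.013,21)
E
```

```text
pos [ 0.4656 -0.1345  0.0441] jaw 21.0 tilt [-0.001  0.001 -1.   ] delta cm (tool) [ 0.09 -0.09  3.11] turn tz -0.0
```

Call:
{"fn": "drive_tool", "kwargs": {
  "plan": [
    {"claw": 0, "linear": [0.1, -0.1, 1], "angular": [0, 0, 0]},
    {"claw": 0, "linear": [0, 0, 1.4], "angular": [0, 0, 0]},
    {"claw": 0, "linear": [0, 0, 0.6], "angular": [0, 0, 0]},
    {"claw": 0, "linear": [0, 0, 0], "angular": [0, 0, 0]},
    {"claw": 0.15, "linear": [0, 0, 0], "angular": [0, 0, 0]},
    {"claw": 0.25, "linear": [0, 0, 0], "angular": [0, 0, 0]},
    {"claw": 0.35, "linear": [0, 0, 0], "angular": [0, 0, 0]},
    {"claw": 0.6, "linear": [0, 0, 0], "angular": [0, 0, 0]},
    {"claw": 0.6, "linear": [0, 0, 0], "angular": [0, 0, 0]},
    {"claw": 0.6, "linear": [0, 0, 0], "angular": [0, 0, 0]}
  ],
  "newtons": 35
}}

```text
t: 29.82
tool_pos: [0.4631, -0.1332, 0.013]
orientation: [1.779, 2.588, 0.0]
force: [0.4, -0.1, 2.4]
opening: 0.0654
```

Call:
{"fn": "drive_tool", "kwargs": {
  "plan": [
    {"claw": 0.6, "linear": [0, 0, -0.5], "angular": [0, 0, 0]},
    {"claw": 0.6, "linear": [0, 0, -1], "angular": [0, 0, 0]},
    {"claw": 0.6, "linear": [0, 0, -2], "angular": [0, 0, 0]},
    {"claw": 0.6, "linear": [0, 0, -3], "angular": [0, 0, 0]},
    {"claw": 0.6, "linear": [0, 0, -3], "angular": [0, 0, 0]},
    {"claw": 0.6, "linear": [0, 0, -3], "angular": [0, 0, 0]},
    {"claw": 0.6, "linear": [0, 0, -1.5], "angular": [0, 0, 0]},
    {"claw": 0.6, "linear": [0, 0, 0], "angular": [0, 0, 0]},
    {"claw": 0.6, "linear": [0, 0, 0], "angular": [0, 0, 0]}
  ]
}}

```text
t: 30.95
tool_pos: [0.4619, -0.1328, 0.1512]
orientation: [-1.779, -2.587, 0.001]
force: [0.3, -0.8, -3.0]
opening: 0.0654
```

```bash
python3 - <<'E'
from h import *
go(.6145,.2342,.0145,21)
p=read_camera("wrist"); save(p,"w14.png")
E
```

```text
pos [ 0.4619 -0.1328  0.1512] jaw 21.0 tilt [ 0.001 -0.002 -1.   ] delta cm (tool) [28.78 27.41 13.67] turn tz -0.0
```

View pics/w14.png

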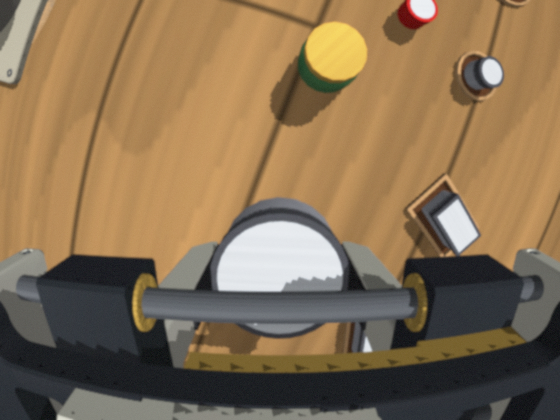

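Call:
{"fn": "drive_tool", "kwargs": {
  "plan": [
    {"claw": 0.6, "linear": [1.5, 1.4, 0], "angular": [0, 0, 0]},
    {"claw": 0.6, "linear": [2.7, 2.6, 0], "angular": [0, 0, 0]},
    {"claw": 0.6, "linear": [3.5, 3.3, 0], "angular": [0, 0, 0]},
    {"claw": 0.6, "linear": [3.5, 3.3, 0], "angular": [0, 0, 0]},
    {"claw": 0.6, "linear": [3.5, 3.3, 0], "angular": [0, 0, 0]},
    {"claw": 0.6, "linear": [3.5, 3.3, 0], "angular": [0, 0, 0]},
    {"claw": 0.6, "linear": [3.5, 3.3, 0], "angular": [0, 0, 0]},
    {"claw": 0.6, "linear": [3.5, 3.3, 0], "angular": [0, 0, 0]},
    {"claw": 0.6, "linear": [2.2, 2.1, 0], "angular": [0, 0, 0]},
    {"claw": 0.6, "linear": [1.3, 1.4, 0], "angular": [0, 0, 0]},
    {"claw": 0.6, "linear": [0, 0, 0], "angular": [0, 0, 0]},
    {"claw": 0.6, "linear": [0, 0, 0], "angular": [0, 0, 0]}
  ]
}}

```text
t: 32.5
tool_pos: [0.6141, 0.2319, 0.1514]
orientation: [-1.779, -2.588, 0.003]
force: [0.3, 0.0, -2.7]
opening: 0.0656
```

Call:
{"fn": "drive_tool", "kwargs": {
  "plan": [
    {"claw": 0.6, "linear": [0, 0, 2], "angular": [0, 0, 0]},
    {"claw": 0.6, "linear": [0, 0, 4], "angular": [0, 0, 0]},
    {"claw": 0.6, "linear": [0, 0, 2.5], "angular": [0, 0, 0]},
    {"claw": 0.6, "linear": [0, 0, 0], "angular": [0, 0, 0]},
    {"claw": 0.6, "linear": [0, 0, 0], "angular": [0, 0, 0]}
  ]
}}

```text
t: 33.12
tool_pos: [0.6152, 0.2324, 0.0682]
orientation: [1.78, 2.588, 0.001]
force: [0.4, 0.6, -1.9]
opening: 0.0657
```

```bash
python3 - <<'E'
from h import *
p=read_camera("wrist"); save(p,"w15.png")
go(.6145,.2342,.0145,21)
E
```

```text
pos [0.6158 0.2326 0.0691] jaw 21.0 tilt [-0.     0.002 -1.   ] delta cm (tool) [ 0.2  -0.08  5.46] turn tz -0.0
```

View pics/w15.png

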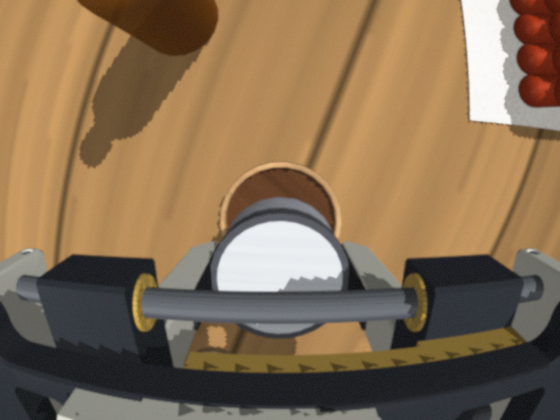

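Call:
{"fn": "drive_tool", "kwargs": {
  "plan": [
    {"claw": 0.6, "linear": [0.2, 0, 1.5], "angular": [0, 0, 0]},
    {"claw": 0.6, "linear": [0, 0, 2], "angular": [0, 0, 0]},
    {"claw": 0.6, "linear": [0, 0, 1], "angular": [0, 0, 0]},
    {"claw": 0.6, "linear": [0, 0, 0.5], "angular": [0, 0, 0]},
    {"claw": 0.6, "linear": [0, 0, 0.2], "angular": [0, 0, 0]},
    {"claw": 0.6, "linear": [0, 0, 0], "angular": [0, 0, 0]},
    {"claw": 0.6, "linear": [0, 0, 0.1], "angular": [0, 0, 0]},
    {"claw": 0.6, "linear": [0, 0, 0], "angular": [0, 0, 0]}
  ]
}}

```text
t: 34.17
tool_pos: [0.6144, 0.2346, 0.0151]
orientation: [1.78, 2.588, 0.001]
force: [-0.0, 0.2, -1.6]
opening: 0.0659
```

Call:
{"fn": "drive_tool", "kwargs": {
  "plan": [
    {"claw": 0.6, "linear": [0, 0, 0.1], "angular": [0, 0, 0]},
    {"claw": 0.6, "linear": [0, 0, 0], "angular": [0, 0, 0]},
    {"claw": 0.6, "linear": [0, 0, 0.1], "angular": [0, 0, 0]},
    {"claw": 0.6, "linear": [0, 0, 0], "angular": [0, 0, 0]}
  ]
}}

```text
t: 34.67
tool_pos: [0.6145, 0.2346, 0.015]
orientation: [1.78, 2.588, 0.001]
force: [-8.7, -2.7, 13.4]
opening: 0.0655
```

Call:
{"fn": "drive_tool", "kwargs": {
  "plan": [
    {"claw": 0.3, "linear": [0, 0, 0], "angular": [0, 0, 0]},
    {"claw": 0.1, "linear": [0, 0, 0], "angular": [0, 0, 0]},
    {"claw": 0, "linear": [0, 0, 0], "angular": [0, 0, 0]},
    {"claw": 0, "linear": [0, 0, -1], "angular": [0, 0, 0]},
    {"claw": 0, "linear": [0, 0, -2], "angular": [0, 0, 0]},
    {"claw": 0, "linear": [0, 0, -4], "angular": [0, 0, 0]},
    {"claw": 0, "linear": [0, 0, -5], "angular": [0, 0, 0]},
    {"claw": 0, "linear": [0, 0, -5], "angular": [0, 0, 0]},
    {"claw": 0, "linear": [0, 0, -4], "angular": [0, 0, 0]},
    {"claw": 0, "linear": [-3, -5, 0], "angular": [0, 0, 0]},
    {"claw": 0, "linear": [-3, -5, 0], "angular": [0, 0, 0]},
    {"claw": 0, "linear": [-3, -5, 0], "angular": [0, 0, 0]}
  ]
}}

```text
t: 36.17
tool_pos: [0.5056, 0.0957, 0.2245]
orientation: [1.778, 2.587, 0.002]
force: [0.2, -1.2, 0.6]
opening: 0.093
```

Call:
{"fn": "drive_tool", "kwargs": {
  "plan": [
    {"claw": 0, "linear": [-2, -2, 0], "angular": [0, 0, 0]},
    {"claw": 0, "linear": [0, 0, 0], "angular": [0, 0, 0]},
    {"claw": 0, "linear": [0, 0, 0], "angular": [0, 0, 0]}
  ]
}}

```text
t: 36.55
tool_pos: [0.4955, 0.0714, 0.2239]
orientation: [1.779, 2.587, 0.002]
force: [0.3, -0.6, -0.1]
opening: 0.0929
```

```bash
python3 - <<'E'
from h import *
a=[]
for n in ("top","side","wrist"):
    p=read_camera(n); save(p,n+"F.png"); a.append(p["pixels"][:,:,::-1])
im=a[0]
s=lambda x,y,w=64:cv2.resize(im[y-w//2:y+w//2,x-w//2:x+w//2],(260,260),interpolation=cv2.INTER_CUBIC)
cv2.imwrite('pics/cF.png',np.vstack([np.hstack([s(190,180),s(268,181),s(346,168)]),np.hstack([s(418,170),s(304,258),s(120,243)])]))
E
```

```text
(no output)
```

View pics/cF.png

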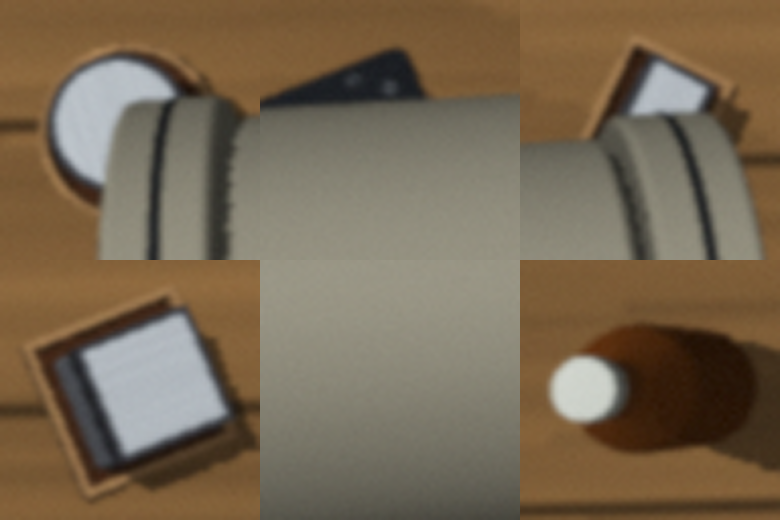

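View pics/sideF.png

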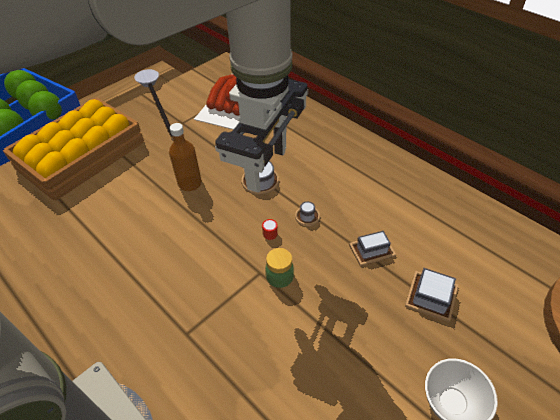

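View pics/topF.png

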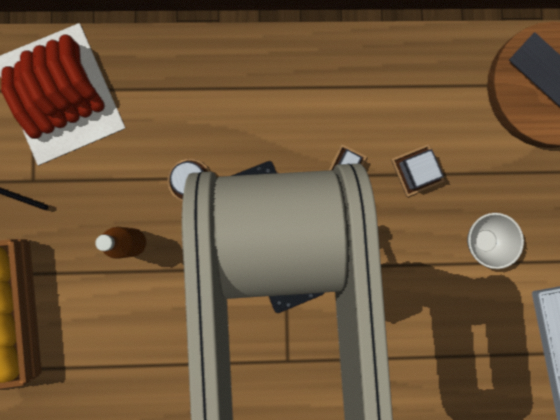

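Call:
{"fn": "drive_tool", "kwargs": {
  "plan": [
    {"claw": 0, "linear": [-3, -1, 0], "angular": [0, 0, 0]},
    {"claw": 0, "linear": [-5, -2, 0], "angular": [0, 0, 0]},
    {"claw": 0, "linear": [-5, -2, 0], "angular": [0, 0, 0]},
    {"claw": 0, "linear": [-5, -2, 0], "angular": [0, 0, 0]},
    {"claw": 0, "linear": [-4, -1.5, 0], "angular": [0, 0, 0]},
    {"claw": 0, "linear": [-2, 0, 0], "angular": [0, 0, 0]},
    {"claw": 0, "linear": [0, 0, 0], "angular": [0, 0, 0]}
  ]
}}

```text
t: 37.58
tool_pos: [0.5019, -0.1838, 0.2222]
orientation: [-1.78, -2.587, -0.0]
force: [-0.4, 0.6, 0.2]
opening: 0.0931
```

```bash
python3 - <<'E'
from h import *
a=[]
for n in ("top","side"):
    p=read_camera(n); save(p,n+"G.png"); a.append(p["pixels"][:,:,::-1])
def s(im,x,y,w=64): return cv2.resize(im[y-w//2:y+w//2,x-w//2:x+w//2],(260,260),interpolation=cv2.INTER_CUBIC)
cv2.imwrite('pics/cG.png',np.vstack([np.hstack([s(a[0],190,180),s(a[0],268,181),s(a[0],346,168)]),np.hstack([s(a[1],261,177),s(a[1],308,212),s(a[1],373,245)])]))
E
```

```text
(no output)
```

View pics/cG.png

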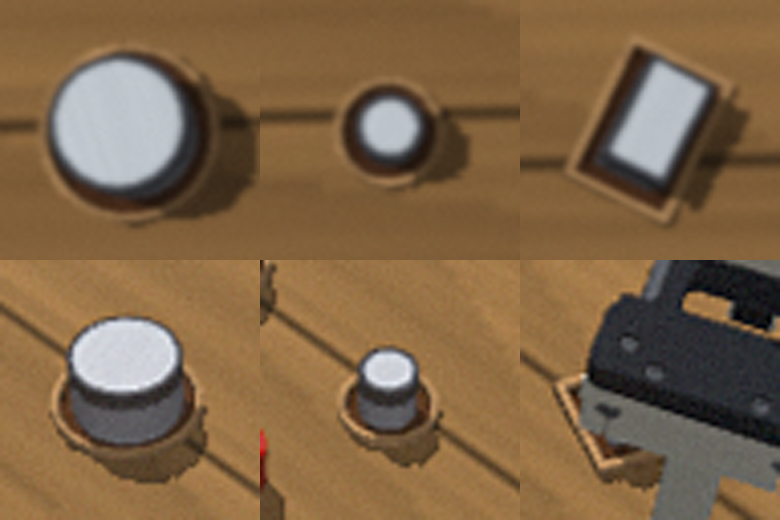

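View pics/topG.png

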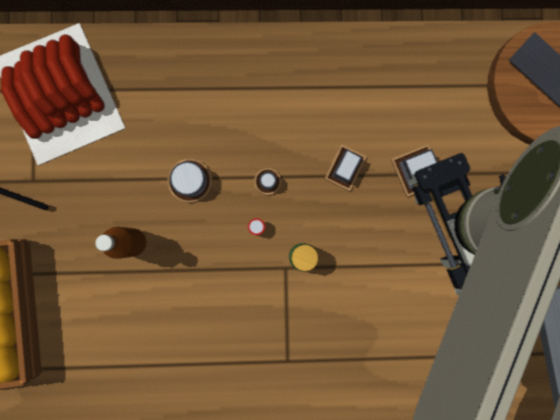

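All four tins stand flat inside their tray rims. The bottle (cap at 104,243), the jar (304,258) and the red look-alike (257,227) are where they were. The arm touches nothing.

```bash
python3 -c "
from plant import *
print(close_job())"
```

```text
the job is handed in; nothing more can be done
None
```

All four tins are in their matching trays, and I handed the job in at about 38 s of the 102 s allowed. I took the stack apart from the top: small round, then oblong, then square. The wide round tin, which stood by itself, went last. The gripper pointed straight down throughout, so the tins stayed upright.

- **Tins:** In the last top and side pictures each tin stands flat inside its tray's rim. The side close-ups show this for the two round tins. The oblong and square ones were checked from above and in a wider side view just before, because the arm hid them in the last side picture.
- **Bystanders:** The sauce bottle, pickle jar and red look-alike sit at the same pixels as at the start.
- **Forces:** The largest reading at the end of any move was about 16 N, when setting down the wide round tin, well under the limits. The arm was clear of everything and read no contact at hand-in.

No check failed or disagreed. Tool position readings wandered by a millimetre or so, more just after a move. I therefore judged contact with each tray floor by the measured force rather than the height.

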